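# Cap the pot, then hold the test hood open

## Robot

A 7-joint arm with a two-finger parallel gripper is mounted at the origin on the work surface. World frame = base frame: x ahead of the robot, y to its left, z up, the work surface at z = 0. Lengths are in m, angles in degrees, forces in N, time in s.
With the tool pointing down it reaches from about 0.425 to 0.875 m from the base axis. Payload 4.7 kg.
Tool frame: the origin (TCP) lies midway between the tips of the shut fingers; the grasp point (between the pads) lies 19 mm behind it; z points along the fingers, y is the line along which they close (so a half turn about z gives the same grasp; the last joint's range is limited). The gripper opens to 87 mm and grips with 3 to 60 N. Pads are 19 mm wide; open, the fingers measure 117 mm over their backs; the gripper's body (75 mm by 190 mm) begins 51 mm behind the grasp point.
Start: joints at [67.557, 18.392, -4.016, 83.108, 1.295, 78.541, -3.26], TCP at [0.257, -0.597, 0.223] pointing down, gripper open.
Joint ranges: [-163.93, 163.93], [-17.29, 119.83], [-79.2, 71.16], [3.27, 140.29], [-89.18, 269.18], [5.43, 117.66], [-154.24, 154.24]. Speed limits (degrees/s): [147.25, 147.25, 180, 180, 180, 180, 180].

## Interface

Orientations are given as [roll, pitch, yaw] about the fixed x, y, z axes, in that order (R = Rz(yaw) Ry(pitch) Rx(roll)).
In Python, from cell import env gives the robot as it stands.
- The arm moves only by the tool step_arm, never from a script. Its argument "moves" is a list of rows, each an object with "dp": the shift along the tool's x, y, z in mm, a list of three; "dr": the turn, a rotation vector about the tool's x, y, z in rad, a list of three; "fingers": the closure, from 0 (fully open) to 1 (shut). In form: [{"dp": [dx, dy, dz], "dr": [ax, ay, az], "fingers": fingers}, ...]. A call has exactly 5 rows; each row shifts and turns the commanded pose from where the row before left it, along the tool's axes as they then stand; what a row does not reach is not made up. A row lasts 1/8 s, in which the tool goes at most 62.5 mm and 10.7 degrees, less where a joint would pass 70% of its speed; a pose out of reach is approached as far as the arm can. A call with a gripper value outside its range is refused whole. The fingers move at their own pace and stop on an object; "squeeze" is the grip in N (left out, the last holds). Time passes only in rows, so rows that do not move let the fingers close, or fill a call up. It gives the time, the measured TCP pose, the force, the opening and the grip force at its end, in the units of the state.
- env.get_obs(): the state, without advancing time (a new reading comes with each control period).
- env.read_camera(name): name is "scene" or "top" or "wrist"; returns the picture (480x640x3 uint8, red, green, blue); there is no depth.
- env.camera_model(name): a dict with "fx", "fy", "cx", "cy" (pixels), "k1" (the pictures are not rectified: a ray, as slopes to the right and down, at radius r is drawn at 1 + k1 r^2 times it, then the intrinsics apply), "R" (3x3) and "t" (3): a world point X has camera coordinates R X + t. Camera axes: x right, y down, z forward; pixel columns grow to the right and rows downward; lengths in m; the calibration is good to about 2 mm. A picture is of the moment at which its call begins: read the wrist's pose just before it. camera_model takes no time and is no camera call; for the wrist camera it gives the pose at the moment of the call.
- env.sign_off(): hands the job in; it is judged then, once.
The state is a dict: "time_s": time; "qpos": joint angles; "joint_velocities": joint speeds; "effort": joint torques, N m; "tool_pos": TCP position; "tool_rot": TCP orientation; "force": force on the tool from outside, world axes, zero at the start; "wrist_torque": the same for the moment, N m; "grip_width": finger opening in m; "grasp_force": force on a finger pad.
Only numpy, scipy, OpenCV 4.12 (cv2) and the standard library are available. Lean on these libraries where they do the work, as an engineer would, in place of code of your own. Each camera call takes 0.05 s, during which the arm holds its last target. There are 200 camera calls.

## Task

Close the open black pot in the blue jig: take the loose white cap, set it on the pot and press it down until it has snapped fully home, level on the rim. Then lift the clear hood of the grey test box and hold it open with the gripper at 60 degrees, steadily, so that I can put the pot on test with both hands; the hood's stay is missing and it falls shut by itself, so finish while still holding it there. Leave the two finished pots in their nests and the tools and other things where they are.

Things in the scene. Friction and masses are not known exactly. Their poses are not given: they have to be found in the camera images.
- jig: Assembly jig, fixed, 176 x 256 mm (its x, y), black base 14 mm high; at its back half (+x) a blue plate up to 24 mm high with three round nests 63 mm wide, 10 mm deep, at its x = +43 mm, y = -78, 0, +78 mm; the front half (-x) is a flat ledge, 14 mm high, for the loose cap, with a 6 mm high blue edge. Origin: centre of underside, z up.
- pot: The open pot: black round cup, outside 60 mm, bore 54 mm, 48 mm high, grey band; standing loose (up to 1.5 mm play) in one of the jig's three nests, its underside 14 mm above the bench. Four springy lugs inside the mouth grip the cap. Origin: centre of underside, z up.
- pot_rim (a point): Centre of the open pot's mouth, level with its rim (48 mm above its underside).
- cap: Loose cap, upright on the jig's ledge: white flange 60 mm wide, 5 mm thick; under it a plug 18 mm long, 50 mm wide, tapering to 41 at its foot; on top a round brass post 14 mm wide, 22 mm high. Height 45 mm. Origin: centre of the plug's foot, z up. Laid on the pot it stands 9 mm proud; a push of 5 to 10 N snaps it home.
- cap_seat (a point): Centre of the underside of the cap's flange, 18 mm above the plug's foot; meets pot_rim when the cap is fully home.
- cap_post (a point): A point on the axis of the cap's brass post, 11 mm above the flange's top and 11 mm below the post's top.
- pot_done1: A finished pot in another nest: looks like the open pot with its cap on, 60 mm wide, 75 mm high with its post, loose. Origin: centre of underside. Leave it.
- pot_done2: The other finished pot, the same. Leave it.
- test_box: Grey steel test box, fixed, 210 x 270 mm (its x, y), 92 mm high, on the bench; on it lies the hood, an aluminium frame 12 mm thick with a clear pane, hinged along the top of the box's rear (+x) edge. Origin: on the bench under the middle of the box's front (-x) wall; x points to the hinge, z up.
- hood (a joint): Opening angle of the hood in rad: 0 shut (level), growing as its front edge rises; it stops at 1.4. 60 degrees is 1.047. It weighs 0.4 to 0.8 kg and falls shut from any angle (about 2 to 4 N at the handle).
- hood_bar (a point): Middle of the hood's black handle bar: a round bar 12 mm thick, about 104 mm of it straight along the box's y, standing free 43 mm in front of the hood's front edge, at the hood's mid-thickness: 98 mm above the bench when shut, 253 mm from the hinge line. Moves with the hood.
- hood_hinge (a point): Middle of the hood's hinge line (along the box's y), 210 mm behind the box's front wall, 98 mm above the bench. Does not move. Its axes are the hood's: they turn with it, x from the handle to the hinge, y along the hinge.
- screwdriver: Screwdriver 200 mm long with a red handle, lying loose between jig and box. Leave it.
- ratchet: Ratchet, black grip and steel head, about 220 mm, lying loose. Leave it.
- drill: Cordless driver, blue and black, lying on its side, loose. Leave it.
- threadlock: Small red bottle with a white cap, 36 mm wide, 85 mm high, loose. Leave it.
- tape: Roll of yellow tape, 90 mm wide, 19 mm high, lying flat, loose. Leave it.
Things that resemble listed ones, but are neither listed nor needed, are in the scene too. Leave any purple or red look-alike of the pot alone.

How it is judged (in metres and radians):
On the way, in this order (a step that is already met when the one before it is completed fails the run):
1. the cap has snapped fully home, level on the pot's rim, the pot in its nest (z of cap_seat in the frame of pot_rim between -0.002 and 0.002 m and horizontal distance between cap_seat and pot_rim below 0.003 m and angle between the z axis of cap and the z axis of pot, either way round below 0.05 rad and distance of pot from where it was at the start of the episode below 0.012 m), for 0.2 s.
2. the hood is lifted clear of the box by the robot (value of joint hood above 0.2 rad), for 0.1 s.
At the end, for the whole second after the job is handed in: The hood stands open at 60 degrees, within 5, still, carried by the robot's fingers and nothing else; the cap is fully home on the pot (within 2 mm of the rim, level within 3 degrees) and the pot stands in its nest (all of step 1 and value of joint hood between 0.96 and 1.134 rad and velocity of joint hood between -0.1 and 0.1 rad/s and contact force between the fingers and hood above 0.3 N and angle between pot's own z axis and vertical below 0.08 rad); the arm keeps its last pose, push and grip.
It fails at once if a finished pot is shifted, lifted or tipped (distance of any of pot_done1, pot_done2 from where it was at the start of the episode above 0.012 m or angle between any of pot_done1, pot_done2's own z axis and vertical above 0.2 rad).
It fails at once if a tool or another thing on the bench is moved (distance of any of screwdriver, ratchet, drill, threadlock, tape from where it was at the start of the episode above 0.02 m).
It also fails if it takes over 54 s, if anything falls off the work surface, if the arm or the gripper's body presses on something with over 40 N, if the wrist force passes 120 N, or if a joint passes its speed limit or range.

## Working session

There is one attempt and no reset: what is moved stays moved. The work goes in short steps, Python scripts to look and compute and a tool call to move; the robot and the scene stay as the last step left them, time stands still between calls to the robot, and variables do not carry over. Pictures are saved under pics/ and viewed, at most 10 in all, crops included, and the job is handed in when it is done.

Besides the shell and the picture viewer there is one more tool, called after "Emit:" as a command line: name --argument value ..., lists and objects as JSON in quotes. step_arm: Moves the arm, as the interface text tells. Its arguments: {"type":"object","properties":{"moves":{"type":"array","items":{"type":"object","properties":{"dp":{"type":"array","items":{"type":"number"}},"dr":{"type":"array","items":{"type":"number"}},"fingers":{"type":"number"}}}},"squeeze":{"type":"number"}},"required":["moves"]}

```bash
mkdir -p pics; ls; cat > h.py <<'E'
import numpy as np,cv2
from cell import env
def ray(m,u,v):
    x=(u-m["cx"])/m["fx"];y=(v-m["cy"])/m["fy"];a,b=x,y
    for _ in range(20):
        s=1+m["k1"]*(a*a+b*b);a,b=x/s,y/s
    R=np.array(m["R"]);t=np.array(m["t"]);d=R.T@np.array([a,b,1.]);return -R.T@t,d/np.linalg.norm(d)
def plane(m,u,v,z):
    c,d=ray(m,u,v);return c+d*(z-c[2])/d[2]
def tri(*o):
    A=np.zeros((3,3));b=np.zeros(3);L=[]
    for m,u,v in o:
        c,d=ray(m,u,v);P=np.eye(3)-np.outer(d,d);A+=P;b+=P@c;L.append((c,P))
    X=np.linalg.solve(A,b);return X,[np.linalg.norm(P@(X-c)) for c,P in L]
def proj(m,X):
    p=np.array(m["R"])@np.array(X)+np.array(m["t"]);a,b=p[:2]/p[2];s=1+m["k1"]*(a*a+b*b)
    return m["fx"]*a*s+m["cx"],m["fy"]*b*s+m["cy"]
E
python3 - <<'E'
from h import *
for n in("scene","top"):
    im=env.read_camera(n);cv2.imwrite(f"pics/{n}0.png",im[...,::-1]);m=env.camera_model(n)
    print(n,{k:np.round(v,3).tolist() for k,v in m.items()})
print(env.get_obs())
E
```

```text
pics
scene {'fx': 455.557, 'fy': 455.557, 'cx': 319.19, 'cy': 238.253, 'k1': 0.028, 'R': [[-0.835, 0.55, -0.012], [0.462, 0.689, -0.558], [-0.298, -0.472, -0.83]], 't': [0.434, -0.216, 1.575]}
top {'fx': 453.043, 'fy': 453.043, 'cx': 318.165, 'cy': 240.869, 'k1': 0.007, 'R': [[-0.005, -1.0, -0.027], [-0.982, 0.01, -0.19], [0.19, 0.026, -0.981]], 't': [0.033, 0.578, 1.065]}
{'time_s': 0.1, 'qpos': array([67.55788401, 18.43454898, -4.01355307, 83.16916543,  1.29600999,
       78.54246628, -3.2589922 ]), 'joint_velocities': array([ 0.03316127, -0.1953566 ,  0.03001332, -0.17870617, -0.03112544,
        0.13241257,  0.01201861]), 'effort': array([-6.47000661e-06, -4.92570841e+01, -4.05625328e-01, -3.13399494e+01,
       -6.41326653e-02,  3.94041196e-02,  9.48939146e-05]), 'tool_pos': array([ 0.256308  , -0.596772  ,  0.22156265]), 'tool_rot': array([-1.79899103e+02,  7.23401410e-03,  2.32510765e+01]), 'force': array([ 0.00585305, -0.7422997 ,  0.29474647]), 'wrist_torque': array([ 0.02432821,  0.00764582, -0.01927936]), 'grasp_force': 0.0, 'grip_width': 0.08700662340259108}
```

View pics/scene0.png

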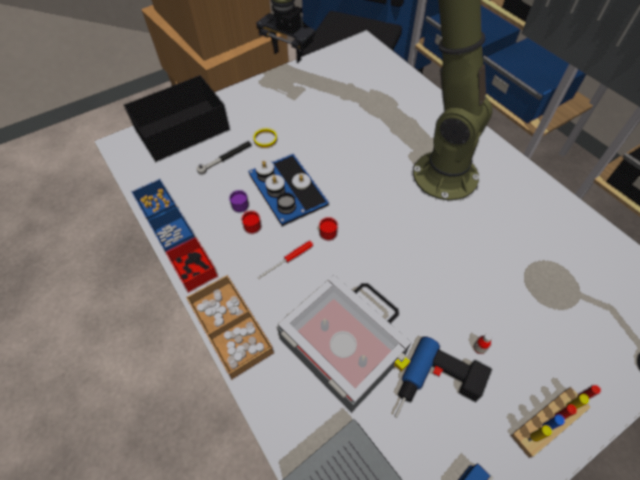

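View pics/top0.png

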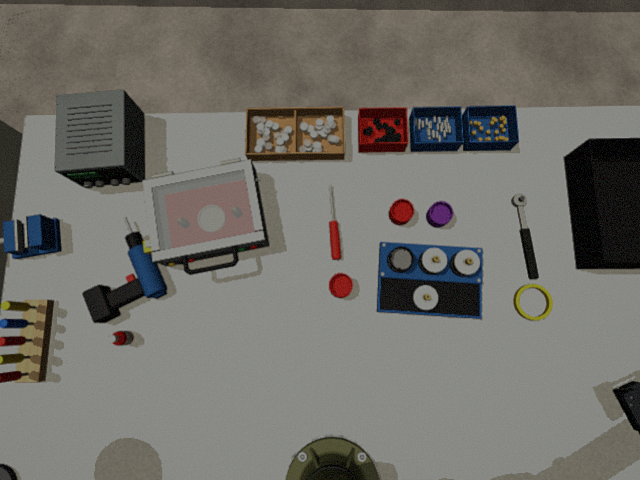

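The open pot could be (400,260) in the jig (black cup with a grey interior), or red (401,211) or (341,286), or purple (440,213). Only (400,260) stands in a jig nest and is black. The cap is the white disc on the dark ledge at (426,297); the discs at (434,260) and (467,262) are finished pots. The handle bar is near (211,263). I'll confirm with a crop and measure.

```bash
python3 - <<'E'
from h import *
T=cv2.imread("pics/top0.png");S=cv2.imread("pics/scene0.png")
mt=env.camera_model("top");ms=env.camera_model("scene")
a=cv2.resize(T[230:330,365:495],(520,400),interpolation=cv2.INTER_CUBIC)
b=cv2.resize(S[150:230,240:335],(475,400),interpolation=cv2.INTER_CUBIC)[:, :270]
c=cv2.resize(T[240:290,150:280],(400,154),interpolation=cv2.INTER_CUBIC)
d=cv2.resize(S[260:340,330:430],(245,196))
o=np.zeros((600,790,3),np.uint8);o[:400,:520]=a;o[:400,520:790]=b;o[402:556,:400]=c;o[402:598,410:655]=d
cv2.imwrite("pics/crop1.png",o)
def blobs(I,box,f):
    x0,y0,x1,y1=box;h=f(I[y0:y1,x0:x1].astype(int)).astype(np.uint8)
    n,l,s,c=cv2.connectedComponentsWithStats(h)
    return [(c[i]+[x0,y0],s[i]) for i in range(1,n) if s[i][4]>15]
white=lambda q:q.min(2)>110
blue=lambda q:(q[...,0]-q[...,2]>40)
for n,I,m,box in(("top",T,mt,(370,235,490,325)),("scene",S,ms,(245,150,332,225))):
    print(n)
    for c,s in blobs(I,box,white):
        print(" white",c.round(1),s,plane(m,*c,.035).round(4),plane(m,*c,.065).round(4))
    print(T[258:262,396:404].mean((0,1)) if n=="top" else "")
    x0,y0,x1,y1=box;q=I[y0:y1,x0:x1].astype(int);h=blue(q).astype(np.uint8)
    cs=max(cv2.findContours(h,0,2)[0],key=cv2.contourArea);r=cv2.minAreaRect(cs)
    p=cv2.boxPoints(r)+[x0,y0];print(" jig",r[1],[(u.round(1).tolist(),plane(m,*u,.02)[:2].round(4).tolist()) for u in p])
E
```

```text
top
 white [428.1 278.5] [   0    0  120   90 3285] [ 0.4852 -0.2415  0.035 ] [ 0.482 -0.235  0.065]
 white [434.1 259.4] [ 52  13  25  24 408] [ 0.5327 -0.2588  0.035 ] [ 0.5282 -0.2519  0.065 ]
 white [466.7 261.5] [ 85  15  25  24 409] [ 0.5268 -0.3385  0.035 ] [ 0.5225 -0.3294  0.065 ]
 white [425.4 297. ] [ 44  50  24  24 405] [ 0.4401 -0.2325  0.035 ] [ 0.4381 -0.2263  0.065 ]
[91.46875 98.0625  99.5    ]
 jig (105.29164123535156, 69.75080108642578) [([375.9, 311.4], [0.4064, -0.1123]), ([380.1, 241.8], [0.5814, -0.1281]), ([485.2, 248.2], [0.5624, -0.3913]), ([481.0, 317.8], [0.3896, -0.3682])]
scene
 white [290.  180.7] [   0    0   87   75 3277] [ 0.47  -0.252  0.035] [ 0.4819 -0.2285  0.065 ]
 white [274.5 182.3] [ 21  25  18  15 195] [ 0.5166 -0.2749  0.035 ] [ 0.5274 -0.2508  0.065 ]
 white [285.7 201. ] [35 48 12  7 59] [ 0.5266 -0.186   0.035 ] [ 0.5371 -0.1642  0.065 ]

 jig (69.25694274902344, 51.54004669189453) [([247.9, 171.6], [0.5629, -0.3799]), ([291.3, 144.0], [0.3693, -0.4097]), ([328.5, 202.4], [0.4079, -0.1135]), ([285.0, 230.1], [0.583, -0.0981])]
```

View pics/crop1.png

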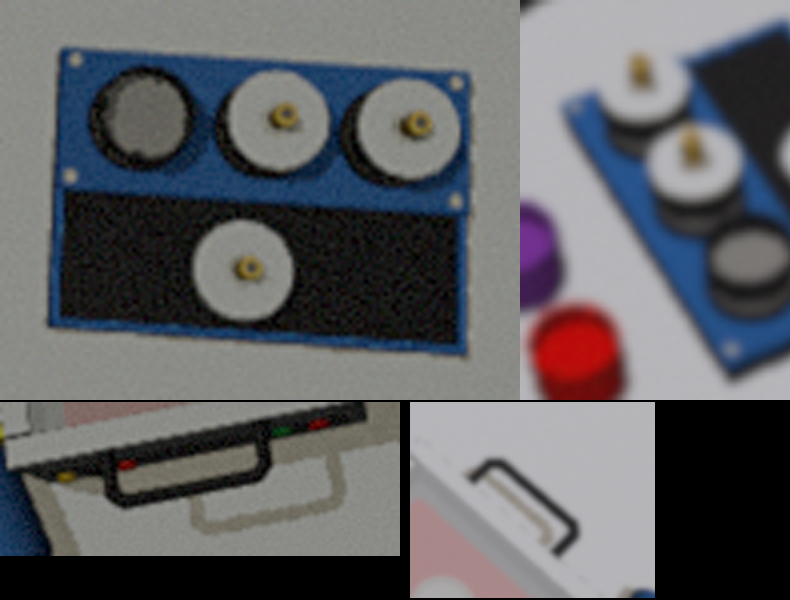

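The crop confirms it. The open black pot with a grey interior is in the jig's left nest (top px ~400,260), finished pots fill the other two nests, and the loose white cap with its brass post is on the ledge (425,297). The handle bar is clear at ~(211,266).

I'll write a planner that prints rounded rows.

```bash
cat >> h.py <<'E'
from scipy.spatial.transform import Rotation as Ro
import math
def plan(P,rpy,n,p0=None,r0=None,f=0):
    "print n rows from present (or given) pose to P [m], rpy [deg]; straight line, even steps, rounded with carry"
    o=env.get_obs();p=np.array(o["tool_pos"] if p0 is None else p0,float);R=Ro.from_euler("xyz",o["tool_rot"] if r0 is None else r0,degrees=True)
    G=Ro.from_euler("xyz",rpy,degrees=True)
    for k in range(n,0,-1):
        d=np.round(R.inv().apply((np.array(P)-p)/k)*1000,0 if k>1 else 1);w=np.round((R.inv()*G).as_rotvec()/k,2 if k>1 else 3)
        print('{"dp":%s,"dr":%s,"fingers":%s},'%([float(x)for x in d],[float(x)for x in w],f), "  # speed" if np.linalg.norm(d)>62 or np.linalg.norm(w)>.186 else "", end="\n" if (n-k)%5<4 else "\n--\n")
        p=p+R.apply(d/1000);R=R*Ro.from_rotvec(w)
    print("end",p.round(4),R.as_euler("xyz",degrees=True).round(2))
E
python3 -c "
from h import *
plan([.46,-.22,.24],[180,0,86],10,f=.4)
m=env.camera_model('wrist');o=env.get_obs();R=Ro.from_euler('xyz',o['tool_rot'],degrees=True)
c=-np.array(m['R']).T@np.array(m['t']);print('cam in tool',R.inv().apply(c-o['tool_pos']),'view dir',R.inv().apply(np.array(m['R'])[2]),m['fx'])
mt=env.camera_model('top')
for u,v in((188,269),(237,261),(212,265)):print(plane(mt,u,v,.098))
"
```

```text
{"dp":[34.0, -27.0, -2.0],"dr":[-0.0, -0.0, -0.11],"fingers":0.4}, 
{"dp":[36.0, -23.0, -2.0],"dr":[-0.0, -0.0, -0.11],"fingers":0.4}, 
{"dp":[39.0, -19.0, -2.0],"dr":[-0.0, -0.0, -0.11],"fingers":0.4}, 
{"dp":[40.0, -14.0, -2.0],"dr":[-0.0, -0.0, -0.11],"fingers":0.4}, 
{"dp":[42.0, -10.0, -2.0],"dr":[-0.0, -0.0, -0.11],"fingers":0.4}, 
--
{"dp":[42.0, -5.0, -2.0],"dr":[-0.0, -0.0, -0.11],"fingers":0.4}, 
{"dp":[43.0, -0.0, -2.0],"dr":[-0.0, -0.0, -0.11],"fingers":0.4}, 
{"dp":[42.0, 4.0, -1.0],"dr":[-0.0, -0.0, -0.11],"fingers":0.4}, 
{"dp":[42.0, 9.0, -2.0],"dr":[-0.0, -0.0, -0.11],"fingers":0.4}, 
{"dp":[40.5, 13.9, -1.0],"dr":[-0.001, -0.001, -0.105],"fingers":0.4}, 
--
end [ 0.46 -0.22  0.24] [ 1.800e+02 -3.000e-02  8.599e+01]
cam in tool [ 0.06539533  0.00108297 -0.16250844] view dir [-2.40332768e-01 -3.76769556e-04  9.70690485e-01] 342.54461855895295
[0.50562267 0.33609044 0.098     ]
[0.52369734 0.22003668 0.098     ]
[0.51466613 0.27928245 0.098     ]
```

Emit:
step_arm --moves '[{"dp": [34,-27,-2],"dr": [0,0,-0.11],"fingers": 0.4},{"dp": [36,-23,-2],"dr": [0,0,-0.11],"fingers": 0.4},{"dp": [39,-19,-2],"dr": [0,0,-0.11],"fingers": 0.4},{"dp": [40,-14,-2],"dr": [0,0,-0.11],"fingers": 0.4},{"dp": [42,-10,-2],"dr": [0,0,-0.11],"fingers": 0.4}]'

```text
time_s: 0.72
tool_pos: [0.3586, -0.4062, 0.2322]
tool_rot: [-180.0, 0.0, 55.0]
force: [0.6, 0.3, -0.3]
grip_width: 0.0534
grasp_force: 0.0
```

Emit:
step_arm --moves '[{"dp": [42,-5,-2],"dr": [0,0,-0.11],"fingers": 0.4},{"dp": [43,0,-2],"dr": [0,0,-0.11],"fingers": 0.4},{"dp": [42,4,-1],"dr": [0,0,-0.11],"fingers": 0.4},{"dp": [42,9,-2],"dr": [0,0,-0.11],"fingers": 0.4},{"dp": [40.5,14,-1],"dr": [0,0,-0.105],"fingers": 0.4}]'

```text
time_s: 1.35
tool_pos: [0.4606, -0.2191, 0.2404]
tool_rot: [-180.0, 0.0, 86.2]
force: [0.3, 0.5, -0.0]
grip_width: 0.0522
grasp_force: 0.0
```

```bash
python3 - <<'E'
from h import *
import json
o=env.get_obs();print(o["time_s"],o["tool_pos"],o["tool_rot"],o["grip_width"],o["joint_velocities"].round(1))
env.read_camera("wrist") # settle
m=env.camera_model("wrist");im=env.read_camera("wrist");cv2.imwrite("pics/w1.png",im[...,::-1])
json.dump({k:np.array(v).tolist() for k,v in m.items()},open("w1.json","w"))
for X in([.44,-.2325,.037],[.535,-.174,.062],[.53,-.252,.067]):print(proj(m,X))
E
```

```text
1.35 [ 0.46058048 -0.21909947  0.24035081] [-1.79980612e+02  8.62191753e-03  8.61842850e+01] 0.052168311993949855 [-19.8   1.9 -19.5  -2.3   1.3   0.9   8.7]
(np.float64(301.4460372090409), np.float64(238.05266484411518))
(np.float64(391.9900778767882), np.float64(180.95554546559796))
(np.float64(388.66761422752273), np.float64(258.5126791366952))
```

View pics/w1.png

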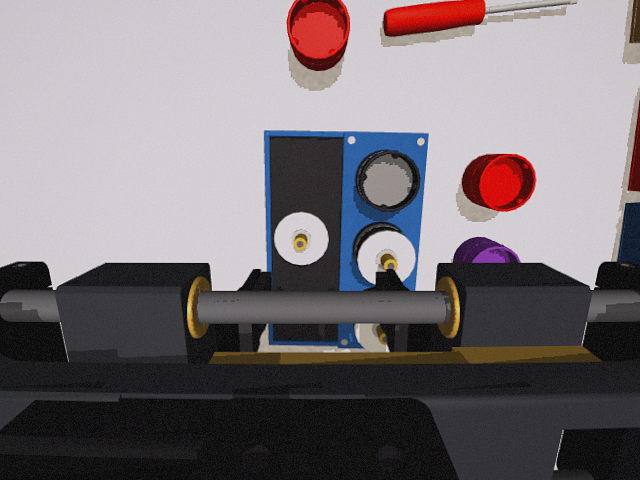

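Wrist view: cap flange at ~(301,239) with its post at (300,242), open pot at ~(388,180), and a finished pot at (386,257). I'll take a second wrist place for triangulation.

Emit:
step_arm --moves '[{"dp": [-16,14,6],"fingers": 0.4},{"dp": [-16,14,6],"fingers": 0.4},{"dp": [-16,13,6],"fingers": 0.4},{"dp": [0,0,0],"fingers": 0.4},{"dp": [0,0,0],"fingers": 0.4}]'

```text
validation failed for argument at $.mo...
```

```bash
python3 - <<'E'
from h import *
import json
o=env.get_obs();print(o["tool_pos"],o["tool_rot"])
m2=env.camera_model("wrist");im=env.read_camera("wrist")[...,::-1].copy();cv2.imwrite("pics/w2.png",im)
json.dump({k:np.array(v).tolist() for k,v in m2.items()},open("w2.json","w"))
m1=json.load(open("w1.json"));I1=cv2.imread("pics/w1.png");mt=env.camera_model("top");T=cv2.imread("pics/top0.png")
def near(mask,pt,r):
    cs=cv2.findContours(mask.astype(np.uint8),cv2.RETR_LIST,cv2.CHAIN_APPROX_NONE)[0]
    L=[cv2.fitEllipse(c) for c in cs if len(c)>r]
    L=[e for e in L if np.hypot(e[0][0]-pt[0],e[0][1]-pt[1])<25]
    return [(tuple(np.round(e[0],1)),tuple(np.round(e[1],1))) for e in L]
for nm,m,I,th in(("w1",m1,I1,150),("w2",m2,im,150),("top",mt,T,110)):
    q=I.astype(int);hsv=cv2.cvtColor(I,cv2.COLOR_BGR2HSV)
    pc=proj(m,[.44,-.2325,.037]);pp=proj(m,[.535,-.174,.062])
    print(nm,"cap",np.round(pc,1),near(q.min(2)>th,pc,40))
    u,v=map(int,pp);dark=(q.max(2)<(70));
    print("  pot dark",np.round(pp,1),near(dark,pp,40),"nonblue",near(~((q[...,0]-q[...,2])>35),pp,40))
    br=(q[...,2]-q[...,0]>50);u,v=map(int,pc);b=np.zeros_like(br);b[v-15:v+16,u-15:u+16]=br[v-15:v+16,u-15:u+16]
    ys,xs=np.nonzero(b);print("  brass",len(xs),xs.mean() if len(xs) else 0,ys.mean() if len(xs) else 0)
a=I1[130:350,250:440];
def crop(m,I):
    u,v=map(int,proj(m,[.5,-.21,.05]));return cv2.resize(I[max(v-75,0):v+75,u-100:u+100],(400,300),interpolation=2)
cv2.imwrite("pics/c2.png",np.hstack([crop(m1,I1),crop(m2,im)]))
E
```

```text
[ 0.46278053 -0.21464808  0.24064239] [ 1.79939370e+02 -1.23725595e-01  8.65765702e+01]
w1 cap [301.4 238.1] [((np.float64(300.1), np.float64(241.7)), (np.float64(15.3), np.float64(19.2))), ((np.float64(300.9), np.float64(238.2)), (np.float64(51.5), np.float64(53.4)))]
  pot dark [392. 181.] [((np.float64(387.3), np.float64(180.6)), (np.float64(49.0), np.float64(53.3))), ((np.float64(387.4), np.float64(180.3)), (np.float64(60.6), np.float64(63.9)))] nonblue [((np.float64(387.5), np.float64(180.3)), (np.float64(60.7), np.float64(63.8)))]
  brass 152 300.0592105263158 241.7434210526316
w2 cap [302.6 235.6] [((np.float64(301.2), np.float64(239.3)), (np.float64(15.4), np.float64(19.3))), ((np.float64(302.0), np.float64(235.8)), (np.float64(51.7), np.float64(53.5)))]
  pot dark [393.2 177.7] [((np.float64(388.4), np.float64(177.4)), (np.float64(49.1), np.float64(53.4))), ((np.float64(388.6), np.float64(177.3)), (np.float64(60.6), np.float64(64.2)))] nonblue [((np.float64(388.6), np.float64(177.2)), (np.float64(60.8), np.float64(64.1)))]
  brass 154 301.2987012987013 239.04545454545453
top cap [425.5 297. ] [((np.float64(425.5), np.float64(297.0)), (np.float64(22.9), np.float64(23.7))), ((np.float64(430.3), np.float64(280.1)), (np.float64(83.5), np.float64(128.6)))]
  pot dark [401.4 257.1] [((np.float64(401.5), np.float64(258.9)), (np.float64(19.9), np.float64(20.5)))] nonblue [((np.float64(400.3), np.float64(259.4)), (np.float64(24.7), np.float64(26.8)))]
  brass 22 426.95454545454544 296.59090909090907
```

View pics/c2.png

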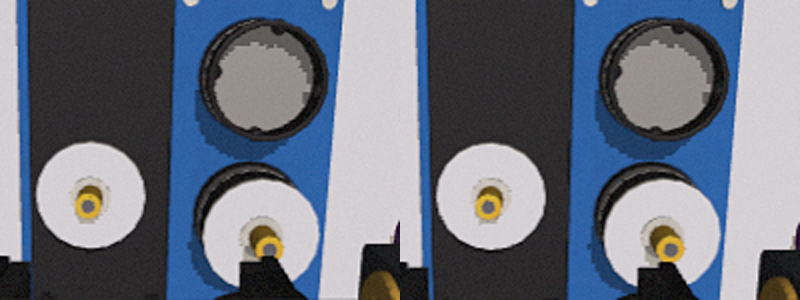

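The move was refused because it lacks `dr`. The crop shows the cap and the open pot's mouth clearly. I'll resend it with `dr`.

Emit:
step_arm --moves '[{"dp": [-18,14,6],"dr": [0,0,0],"fingers": 0.4},{"dp": [-18,14,6],"dr": [0,0,0],"fingers": 0.4},{"dp": [-18,13,6],"dr": [0,0,0],"fingers": 0.4},{"dp": [0,0,0],"dr": [0,0,0],"fingers": 0.4},{"dp": [0,0,0],"dr": [0,0,0],"fingers": 0.4}]'

```text
time_s: 2.12
tool_pos: [0.4968, -0.277, 0.2224]
tool_rot: [-180.0, -0.0, 85.9]
force: [0.4, 1.1, 0.6]
grip_width: 0.052
grasp_force: 0.0
```

```bash
cat > meas.py <<'E'
from h import *
import json
o=env.get_obs();print(o["tool_pos"],o["tool_rot"])
m2=env.camera_model("wrist");im=env.read_camera("wrist")[...,::-1].copy();cv2.imwrite("pics/w3.png",im)
m1=json.load(open("w2.json"));I1=cv2.imread("pics/w2.png");mt=env.camera_model("top");T=cv2.imread("pics/top0.png")
def near(mask,pt,lo,hi,rad=14):
    cs=cv2.findContours(mask.astype(np.uint8),cv2.RETR_LIST,cv2.CHAIN_APPROX_NONE)[0]
    L=[cv2.fitEllipse(c) for c in cs if len(c)>30]
    return [e for e in L if np.hypot(e[0][0]-pt[0],e[0][1]-pt[1])<rad and lo<np.mean(e[1])<hi]
C=[];P=[];B=[]
for nm,m,I,th in(("w2",m1,I1,150),("w3",m2,im,150),("top",mt,T,110)):
    q=I.astype(int);s=1 if nm!="top" else .45
    pc=proj(m,[.44,-.2325,.037]);pp=proj(m,[.535,-.174,.062])
    c=near(q.min(2)>th,pc,45*s,62*s);C.append((m,*c[0][0]))
    br=(q[...,2]-q[...,0]>50);u,v=map(int,pc);b=np.zeros_like(br);b[v-17:v+18,u-17:u+18]=br[v-17:v+18,u-17:u+18]
    ys,xs=np.nonzero(b);B.append((m,xs.mean(),ys.mean()))
    # rim: bright-grey/dark outer boundary: take hull of dark ring
    d=near(q.max(2)<70,pp,55*s,72*s);P.append([m,d]);
    print(nm,"cap",c[0],plane(m,*c[0][0],.037).round(4),"brass",len(xs),plane(m,xs.mean(),ys.mean(),.053).round(4))
    for e in d:print("   pot",e,plane(m,*e[0],.062).round(4))
print("cap tri w2,w3",tri(*C[:2]),"w3,top",tri(*C[1:]));print("brass tri",tri(*B[:2]))
if P[0][1] and P[1][1]:print("pot tri",tri(*[(m,*d[0][0]) for m,d in P[:2]]))
u,v=map(int,proj(m2,[.5,-.21,.05]));v0=max(v-100,0)
cv2.imwrite("pics/c3.png",cv2.resize(im[v0:v0+200,u-130:u+130],(780,600),interpolation=2));print("crop",u-130,v0)
E
python3 meas.py
```

```text
[ 0.49675807 -0.27704242  0.22238746] [-1.79950279e+02 -2.78081474e-02  8.59400430e+01]
w2 cap ((301.9684753417969, 235.80201721191406), (51.66647720336914, 53.54296112060547), 101.2796859741211) [ 0.4393 -0.2327  0.037 ] brass 154 [ 0.4396 -0.2326  0.053 ]
   pot ((388.56500244140625, 177.30686950683594), (60.620052337646484, 64.18655395507812), 94.21907806396484) [ 0.5305 -0.1734  0.062 ]
w3 cap ((262.7514343261719, 181.68658447265625), (57.35409164428711, 59.54024887084961), 142.15524291992188) [ 0.4395 -0.2327  0.037 ] brass 167 [ 0.4396 -0.233   0.053 ]
   pot ((353.7512512207031, 112.59571838378906), (56.93844985961914, 59.70321273803711), 178.08230590820312) [ 0.5318 -0.1763  0.062 ]
   pot ((354.0997314453125, 111.65062713623047), (64.75367736816406, 72.48772430419922), 25.728296279907227) [ 0.5321 -0.1755  0.062 ]
top cap ((425.4750061035156, 296.9998779296875), (22.86172866821289, 23.650354385375977), 119.71089172363281) [ 0.4399 -0.2324  0.037 ] brass 22 [ 0.4398 -0.2327  0.053 ]
cap tri w2,w3 (array([ 0.43936202, -0.23273919,  0.03654806]), [np.float64(0.00011945422273058637), np.float64(0.00011945422273061135)]) w3,top (array([ 0.43976049, -0.23244654,  0.0375798 ]), [np.float64(0.0002009736551619628), np.float64(0.00020097365516193007)])
brass tri (array([ 0.43931239, -0.23309741,  0.05100849]), [np.float64(9.786055313455224e-05), np.float64(9.786055313455426e-05)])
pot tri (array([ 0.53329849, -0.17445268,  0.04636187]), [np.float64(9.854824703699505e-05), np.float64(9.854824703703077e-05)])
crop 191 53
```

View pics/c3.png

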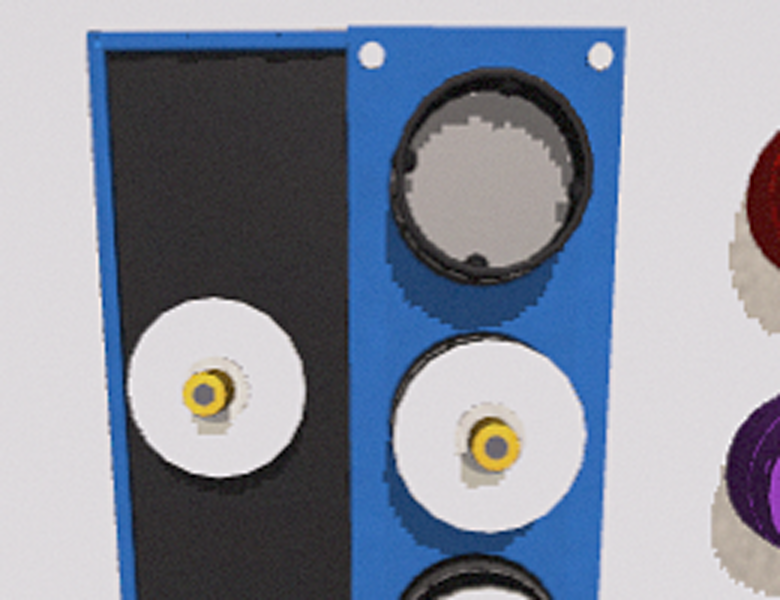

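```bash
cat > rim.py <<'E'
from h import *
import json
from scipy.optimize import least_squares
m1=json.load(open("w2.json"));I1=cv2.imread("pics/w2.png");I2=cv2.imread("pics/w3.png")
def rim(m,I,z,g=(.532,-.175)):
    q=I.astype(int);u,v=proj(m,[*g,.062])
    cs=cv2.findContours((q.max(2)<70).astype(np.uint8),cv2.RETR_EXTERNAL,cv2.CHAIN_APPROX_NONE)[0]
    c=[k for k in cs if len(k)>100 and cv2.pointPolygonTest(k,(u,v),False)>0 and cv2.contourArea(k)<8000]
    c=c[0][:,0];C,_=ray(m,u,v)
    p=np.array([plane(m,*k,z)[:2] for k in c]);out=np.array(g)-C[:2];out/=np.linalg.norm(out)
    s=(p-p.mean(0))@out;p=p[s>-.002]
    r=least_squares(lambda x:np.hypot(*(p-x[:2]).T)-.030,[*g],loss="soft_l1",f_scale=.001)
    return r.x,np.sqrt(np.mean(r.fun**2)),len(p)
import sys
m2=json.load(open("w3.json"))
for z in(.05,.056,.062,.068,.074):
    a=rim(m1,I1,z);b=rim(m2,I2,z);print(z,a,b,(a[0]-b[0]).round(4))
E
python3 - <<'E'
from h import *
import json
m=env.camera_model("wrist");json.dump({k:np.array(v).tolist() for k,v in m.items()},open("w3.json","w"))
import rim
plan([.4395,-.2328,.075],[180,0,86],5,f=.5)
E
```

```text
0.05 (array([ 0.53520616, -0.17560095]), np.float64(0.0003770436601378442), 95) (array([ 0.53446607, -0.17320028]), np.float64(0.0003657314222630596), 105) [ 0.0007 -0.0024]
0.056 (array([ 0.53346426, -0.17493724]), np.float64(0.0003658222343067868), 95) (array([ 0.53346575, -0.17445324]), np.float64(0.00047646038038194193), 105) [-0.     -0.0005]
0.062 (array([ 0.53171513, -0.17427045]), np.float64(0.000533002679965226), 95) (array([ 0.53246827, -0.17571062]), np.float64(0.0006709034711024148), 105) [-0.0008  0.0014]
0.068 (array([ 0.52996854, -0.1735988 ]), np.float64(0.0007605778480486436), 95) (array([ 0.53147389, -0.17696369]), np.float64(0.0008879614388804744), 105) [-0.0015  0.0034]
0.074 (array([ 0.52823072, -0.17291997]), np.float64(0.0010013409103709747), 95) (array([ 0.53048312, -0.17821114]), np.float64(0.001107980718489644), 105) [-0.0023  0.0053]
{"dp":[8.0, -12.0, 30.0],"dr":[-0.0, -0.0, -0.0],"fingers":0.5}, 
{"dp":[8.0, -12.0, 29.0],"dr":[-0.0, -0.0, -0.0],"fingers":0.5}, 
{"dp":[8.0, -12.0, 30.0],"dr":[-0.0, -0.0, -0.0],"fingers":0.5}, 
{"dp":[8.0, -12.0, 29.0],"dr":[-0.0, -0.0, -0.0],"fingers":0.5}, 
{"dp":[7.8, -12.4, 29.7],"dr":[-0.0, -0.0, -0.0],"fingers":0.5}, 
--
end [ 0.4395 -0.2328  0.075 ] [-179.98   -0.     85.99]
```

Cap at (0.4395, -0.2328), flange top z≈0.037, which matches the text. Pot rim at ≈(0.5325, -0.175), z≈0.06, also matching. Now I'll descend on the post.

Emit:
step_arm --moves '[{"dp": [8,-12,30],"dr": [0,0,0],"fingers": 0.5},{"dp": [8,-12,29],"dr": [0,0,0],"fingers": 0.5},{"dp": [8,-12,30],"dr": [0,0,0],"fingers": 0.5},{"dp": [8,-12,29],"dr": [0,0,0],"fingers": 0.5},{"dp": [8,-12,30],"dr": [0,0,0],"fingers": 0.5}]'

```text
time_s: 2.8
tool_pos: [0.4399, -0.2324, 0.0744]
tool_rot: [179.9, 0.1, 86.0]
force: [-0.4, -0.7, 0.1]
grip_width: 0.0436
grasp_force: 0.0
```

Emit:
step_arm --moves '[{"dp": [0,0,0],"dr": [0,0,0],"fingers": 0.5},{"dp": [0,0,0],"dr": [0,0,0],"fingers": 0.5},{"dp": [0,0,0],"dr": [0,0,0],"fingers": 0.5},{"dp": [0,0,0],"dr": [0,0,0],"fingers": 0.5},{"dp": [0,0,0],"dr": [0,0,0],"fingers": 0.5}]'

```text
time_s: 3.42
tool_pos: [0.4408, -0.2333, 0.075]
tool_rot: [180.0, 0.0, 86.0]
force: [-0.4, 0.6, 0.1]
grip_width: 0.0437
grasp_force: 0.0
```

```bash
python3 -c "
from h import *
o=env.get_obs();print(o['tool_pos'],o['tool_rot'],o['grip_width'])
plan([.4395,-.2328,.040],[180,0,86],5,f=.5)"
```

```text
[ 0.44075969 -0.23332095  0.07496464] [1.79961302e+02 2.35096992e-02 8.59848823e+01] 0.043656360376683974
{"dp":[0.0, -0.0, 7.0],"dr":[0.0, 0.0, -0.0],"fingers":0.5}, 
{"dp":[0.0, -0.0, 7.0],"dr":[0.0, 0.0, -0.0],"fingers":0.5}, 
{"dp":[0.0, -0.0, 7.0],"dr":[0.0, 0.0, -0.0],"fingers":0.5}, 
{"dp":[0.0, -1.0, 7.0],"dr":[0.0, 0.0, -0.0],"fingers":0.5}, 
{"dp":[0.4, -0.3, 7.0],"dr":[0.001, 0.0, -0.0],"fingers":0.5}, 
--
end [ 0.4395 -0.2328  0.04  ] [-1.7998e+02  2.0000e-02  8.5980e+01]
```

Emit:
step_arm --moves '[{"dp": [0,-1,9],"dr": [0,0,0],"fingers": 0.5},{"dp": [0,0,9],"dr": [0,0,0],"fingers": 0.5},{"dp": [0,0,9],"dr": [0,0,0],"fingers": 0.5},{"dp": [0,0,8],"dr": [0,0,0],"fingers": 0.5},{"dp": [0,0,0],"dr": [0,0,0],"fingers": 0.6}]'

```text
time_s: 4.05
tool_pos: [0.4388, -0.2326, 0.0386]
tool_rot: [-179.9, -0.0, 86.0]
force: [0.2, -0.1, -0.3]
grip_width: 0.0393
grasp_force: 0.0
```

Emit:
step_arm --moves '[{"dp": [0,0,0],"dr": [0,0,0],"fingers": 0.9},{"dp": [0,0,0],"dr": [0,0,0],"fingers": 1},{"dp": [0,0,0],"dr": [0,0,0],"fingers": 1},{"dp": [0,0,0],"dr": [0,0,0],"fingers": 1},{"dp": [0,0,0],"dr": [0,0,0],"fingers": 1}]' --squeeze 30

```text
time_s: 4.68
tool_pos: [0.4396, -0.2331, 0.0398]
tool_rot: [180.0, 0.0, 86.0]
force: [-0.9, -0.2, 2.3]
grip_width: 0.0133
grasp_force: 30.0
```

Emit:
step_arm --moves '[{"dp": [0,0,-15],"dr": [0,0,0],"fingers": 1},{"dp": [0,0,-20],"dr": [0,0,0],"fingers": 1},{"dp": [0,0,-25],"dr": [0,0,0],"fingers": 1},{"dp": [0,0,-20],"dr": [0,0,0],"fingers": 1},{"dp": [0,0,0],"dr": [0,0,0],"fingers": 1}]'

```text
time_s: 5.3
tool_pos: [0.4407, -0.2337, 0.1217]
tool_rot: [179.8, 0.1, 86.0]
force: [-0.4, -0.1, -0.6]
grip_width: 0.0131
grasp_force: 30.0
```

```bash
python3 -c "
from h import *
o=env.get_obs();print(o['tool_pos'],o['tool_rot'],o['grip_width'])
m=env.camera_model('wrist');im=env.read_camera('wrist')[...,::-1].copy();cv2.imwrite('pics/w4.png',im)
u,v=map(int,proj(m,o['tool_pos']));print(u,v,im[v-25:v,u-15:u+15].mean((0,1)))
t=env.read_camera('top')[...,::-1];cv2.imwrite('pics/top4.png',t);mt=env.camera_model('top');print(proj(mt,o['tool_pos']),t[290:304,418:432].mean((0,1)))
cv2.imwrite('pics/c4.png',cv2.resize(im,(640,480))[60:])
plan([.5325,-.175,.123],[180,0,86],5,f=1)"
```

```text
[ 0.44069432 -0.23365974  0.12172277] [1.79792706e+02 1.29443338e-01 8.59902623e+01] 0.013119402198012168
321 287 [131.77733333 151.64       163.98666667]
(np.float64(433.7223198913134), np.float64(294.08246404791794)) [70.52040816 74.16326531 73.89285714]
{"dp":[13.0, 18.0, -1.0],"dr":[-0.0, 0.0, -0.0],"fingers":1}, 
{"dp":[13.0, 18.0, -1.0],"dr":[-0.0, 0.0, -0.0],"fingers":1}, 
{"dp":[13.0, 18.0, -1.0],"dr":[-0.0, 0.0, -0.0],"fingers":1}, 
{"dp":[13.0, 18.0, -0.0],"dr":[-0.0, 0.0, -0.0],"fingers":1}, 
{"dp":[12.3, 17.1, -0.6],"dr":[-0.0, 0.0, -0.0],"fingers":1}, 
--
end [ 0.5325 -0.1751  0.123 ] [-1.7999e+02  1.0000e-02  8.5990e+01]
```

View pics/c4.png

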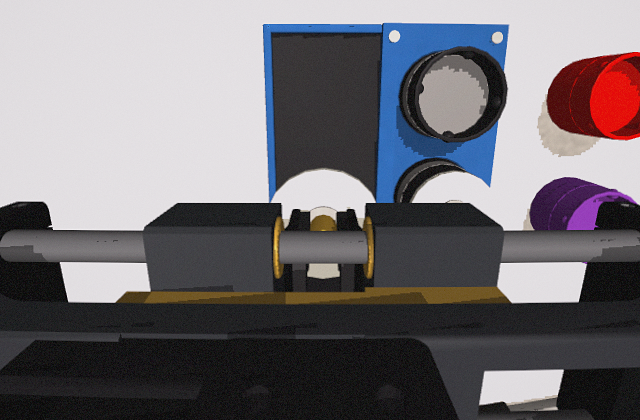

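The cap is held upright by its post (brass between the fingers at ~(322,222)). I'll carry it over the pot.

Emit:
step_arm --moves '[{"dp": [13,18,-3],"dr": [0,0,0],"fingers": 1},{"dp": [13,18,-3],"dr": [0,0,0],"fingers": 1},{"dp": [13,18,-2],"dr": [0,0,0],"fingers": 1},{"dp": [13,18,0],"dr": [0,0,0],"fingers": 1},{"dp": [12,18,0],"dr": [0,0,0],"fingers": 1}]'

```text
time_s: 6.02
tool_pos: [0.5334, -0.1747, 0.1261]
tool_rot: [-179.9, -0.0, 86.0]
force: [1.3, -0.8, 0.2]
grip_width: 0.0134
grasp_force: 30.0
```

Emit:
step_arm --moves '[{"dp": [0,0,0],"dr": [0,0,0],"fingers": 1},{"dp": [0,0,0],"dr": [0,0,0],"fingers": 1},{"dp": [0,0,0],"dr": [0,0,0],"fingers": 1},{"dp": [0,0,0],"dr": [0,0,0],"fingers": 1},{"dp": [0,0,0],"dr": [0,0,0],"fingers": 1}]'

```text
time_s: 6.65
tool_pos: [0.5334, -0.1758, 0.1277]
tool_rot: [180.0, 0.0, 86.0]
force: [-0.4, 0.3, 0.0]
grip_width: 0.0131
grasp_force: 30.0
```

```bash
python3 -c "
from h import *
o=env.get_obs();print(o['tool_pos'],o['tool_rot'],o['grip_width'])
plan([.5325,-.175,.080],[180,0,86],5,f=1)"
```

```text
[ 0.53337879 -0.17583856  0.12766882] [1.79997239e+02 2.29994762e-02 8.59568892e+01] 0.013050418505042335
{"dp":[0.0, -0.0, 10.0],"dr":[0.0, 0.0, -0.0],"fingers":1}, 
{"dp":[0.0, -0.0, 9.0],"dr":[0.0, 0.0, -0.0],"fingers":1}, 
{"dp":[0.0, -0.0, 10.0],"dr":[0.0, 0.0, -0.0],"fingers":1}, 
{"dp":[0.0, -0.0, 9.0],"dr":[0.0, 0.0, -0.0],"fingers":1}, 
{"dp":[0.8, -0.9, 9.7],"dr":[0.0, 0.0, -0.001],"fingers":1}, 
--
end [ 0.5325 -0.175   0.08  ] [1.800e+02 2.000e-02 8.601e+01]
```

Emit:
step_arm --moves '[{"dp": [1,-1,10],"dr": [0,0,0],"fingers": 1},{"dp": [0,0,10],"dr": [0,0,0],"fingers": 1},{"dp": [0,0,10],"dr": [0,0,0],"fingers": 1},{"dp": [0,0,9],"dr": [0,0,0],"fingers": 1},{"dp": [0,0,7],"dr": [0,0,0],"fingers": 1}]' --squeeze 50

```text
time_s: 7.28
tool_pos: [0.5325, -0.1743, 0.0807]
tool_rot: [-180.0, -0.0, 86.0]
force: [0.2, 0.1, -0.5]
grip_width: 0.0125
grasp_force: 50.0
```

Emit:
step_arm --moves '[{"dp": [0,0,2],"dr": [0,0,0],"fingers": 1},{"dp": [0,0,2],"dr": [0,0,0],"fingers": 1},{"dp": [0,0,2],"dr": [0,0,0],"fingers": 1},{"dp": [0,0,2],"dr": [0,0,0],"fingers": 1},{"dp": [0,0,0],"dr": [0,0,0],"fingers": 1}]'

```text
time_s: 7.9
tool_pos: [0.5337, -0.1747, 0.0747]
tool_rot: [179.9, 0.1, 86.0]
force: [-0.0, 0.0, 3.2]
grip_width: 0.0128
grasp_force: 50.0
```

Emit:
step_arm --moves '[{"dp": [0,0,2],"dr": [0,0,0],"fingers": 1},{"dp": [0,0,2],"dr": [0,0,0],"fingers": 1},{"dp": [0,0,1],"dr": [0,0,0],"fingers": 1},{"dp": [0,0,1],"dr": [0,0,0],"fingers": 1},{"dp": [0,0,0],"dr": [0,0,0],"fingers": 1}]'

```text
time_s: 8.52
tool_pos: [0.5327, -0.1745, 0.0698]
tool_rot: [-180.0, 0.1, 86.0]
force: [-6.8, 1.3, 17.0]
grip_width: 0.0125
grasp_force: 50.0
```

Emit:
step_arm --moves '[{"dp": [0,0,1],"dr": [0,0,0],"fingers": 1},{"dp": [0,0,0],"dr": [0,0,0],"fingers": 1},{"dp": [0,0,0],"dr": [0,0,0],"fingers": 1},{"dp": [0,0,-1],"dr": [0,0,0],"fingers": 1},{"dp": [0,0,-1],"dr": [0,0,0],"fingers": 1}]'

```text
time_s: 9.15
tool_pos: [0.5326, -0.1745, 0.0698]
tool_rot: [-180.0, 0.0, 86.0]
force: [-3.0, 0.3, 6.8]
grip_width: 0.0124
grasp_force: 50.0
```

Emit:
step_arm --moves '[{"dp": [0,0,-1],"dr": [0,0,0],"fingers": 0.7},{"dp": [0,0,0],"dr": [0,0,0],"fingers": 0.6},{"dp": [0,0,0],"dr": [0,0,0],"fingers": 0.5},{"dp": [0,0,0],"dr": [0,0,0],"fingers": 0.5},{"dp": [0,0,-10],"dr": [0,0,0],"fingers": 0.5}]'

```text
time_s: 9.78
tool_pos: [0.5319, -0.1742, 0.079]
tool_rot: [-179.9, -0.0, 86.0]
force: [0.3, -0.0, 0.4]
grip_width: 0.0429
grasp_force: 0.0
```

Emit:
step_arm --moves '[{"dp": [0,0,-30],"dr": [0,0,0],"fingers": 0.5},{"dp": [-12,-3,-40],"dr": [0,0,0],"fingers": 0.5},{"dp": [-12,-3,-40],"dr": [0,0,0],"fingers": 0.5},{"dp": [-13,-3,-40],"dr": [0,0,0],"fingers": 0.5},{"dp": [0,0,0],"dr": [0,0,0],"fingers": 0.5}]'

```text
time_s: 10.4
tool_pos: [0.5229, -0.2127, 0.2341]
tool_rot: [179.6, 0.2, 85.9]
force: [0.5, 0.0, -0.6]
grip_width: 0.0436
grasp_force: 0.0
```

```bash
python3 - <<'E'
from h import *
o=env.get_obs();print(o['time_s'],o['tool_pos'],o['tool_rot'])
m=env.camera_model('wrist');im=env.read_camera('wrist')[...,::-1].copy();cv2.imwrite('pics/w5.png',im)
S=env.read_camera('scene')[...,::-1].copy();cv2.imwrite('pics/scene5.png',S)
q=im.astype(int)
n,l,s,c=cv2.connectedComponentsWithStats((q.min(2)>140).astype(np.uint8))
cs=cv2.findContours((q.min(2)>140).astype(np.uint8),cv2.RETR_LIST,cv2.CHAIN_APPROX_NONE)[0]
for k in cs:
    if 600<cv2.contourArea(k)<9000 and len(k)>60:
        e=cv2.fitEllipse(k);x=plane(m,*e[0],.067);w=np.mean(e[1])/m['fx']*abs(np.linalg.norm(x-ray(m,*e[0])[0]))
        print(e,x.round(4),"width",w.round(4))
a=cv2.resize(S[150:230,240:340],(500,400),interpolation=2);b=cv2.resize(im,(300,225))
o=np.zeros((400,800,3),np.uint8);o[:,:500]=a;o[:225,500:]=b;cv2.imwrite('pics/c5.png',o)
E
```

```text
10.4 [ 0.52288308 -0.21266887  0.2340572 ] [179.59567799   0.20148859  85.86426418]
((549.9763793945312, 449.9354248046875), (18.99820327758789, 51.36483383178711), 12.376660346984863) [ 0.7789 -0.5105  0.067 ] width 0.0566
((328.74615478515625, 336.5553894042969), (28.428556442260742, 59.69139862060547), 89.04631042480469) [ 0.5219 -0.3354  0.067 ] width 0.0487
((73.05892181396484, 340.83172607421875), (20.028249740600586, 49.18299865722656), 165.880615234375) [ 0.2446 -0.3216  0.067 ] width 0.0472
((328.7325744628906, 261.4417724609375), (55.46186828613281, 58.48292541503906), 86.0978012084961) [ 0.5275 -0.2516  0.067 ] width 0.0574
((446.1700439453125, 180.63331604003906), (61.093807220458984, 71.68304443359375), 90.87397766113281) [ 0.645  -0.1794  0.067 ] width 0.0681
((328.8945617675781, 183.31475830078125), (61.705135345458984, 61.89418411254883), 41.98735809326172) [ 0.533  -0.1741  0.067 ] width 0.0596
```

View pics/c5.png

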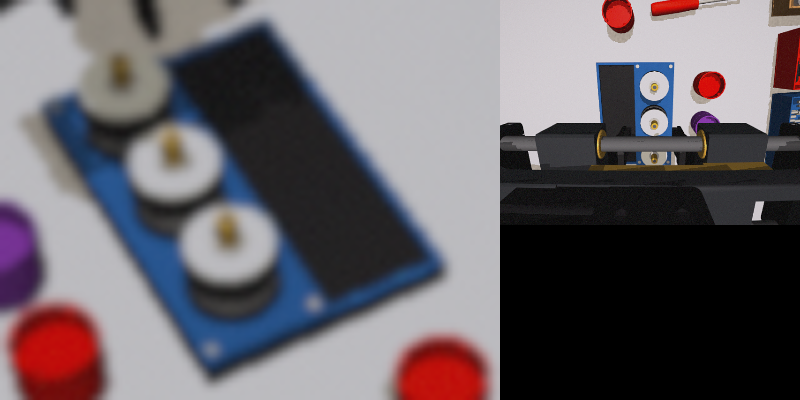

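The cap is home: it's level, width 59.6 mm at z=0.067, centred at (0.533,-0.174), and looks the same as its finished neighbours. Next is the handle. I'll hover tilted 30° forward, square to the bar.

```bash
cat >> h.py <<'E'
YB=8.9
def tool(tilt,yb=None):
    yb=YB if yb is None else yb
    t=math.radians(tilt);M=np.array([[0,math.cos(t),math.sin(t)],[1,0,0],[0,math.sin(t),-math.cos(t)]])
    return Ro.from_euler("z",yb,degrees=True)*Ro.from_matrix(M)
def bx(): return Ro.from_euler("z",YB,degrees=True)
E
python3 - <<'E'
from h import *
G=tool(30);z=G.apply([0,0,1]);bar=np.array([.5147,.279,.098]);P=bar-z*.11;print(P,G.as_euler("xyz",degrees=True))
plan(P,G.as_euler("xyz",degrees=True),10,f=.4)
E
```

```text
[0.46036221 0.27049093 0.19326279] [150.    0.   98.9]
{"dp":[48.0, -9.0, 4.0],"dr":[-0.05, 0.01, -0.02],"fingers":0.4}, 
{"dp":[48.0, -9.0, 4.0],"dr":[-0.05, 0.01, -0.02],"fingers":0.4}, 
{"dp":[48.0, -8.0, 4.0],"dr":[-0.05, 0.01, -0.02],"fingers":0.4}, 
{"dp":[48.0, -7.0, 4.0],"dr":[-0.05, 0.0, -0.02],"fingers":0.4}, 
{"dp":[48.0, -6.0, 3.0],"dr":[-0.05, 0.01, -0.02],"fingers":0.4}, 
--
{"dp":[48.0, -6.0, 4.0],"dr":[-0.05, 0.0, -0.02],"fingers":0.4}, 
{"dp":[48.0, -5.0, 3.0],"dr":[-0.05, 0.01, -0.03],"fingers":0.4}, 
{"dp":[48.0, -3.0, 4.0],"dr":[-0.06, 0.0, -0.02],"fingers":0.4}, 
{"dp":[48.0, -3.0, 3.0],"dr":[-0.05, 0.01, -0.03],"fingers":0.4}, 
{"dp":[48.9, -1.5, 3.6],"dr":[-0.059, 0.001, -0.023],"fingers":0.4}, 
--
end [0.4603 0.2705 0.1932] [1.500e+02 1.000e-02 9.887e+01]
```

Emit:
step_arm --moves '[{"dp": [48,-9,1],"dr": [-0.05,0.01,-0.02],"fingers": 0.4},{"dp": [48,-9,1],"dr": [-0.05,0.01,-0.02],"fingers": 0.4},{"dp": [48,-8,1],"dr": [-0.05,0.01,-0.02],"fingers": 0.4},{"dp": [48,-7,2],"dr": [-0.05,0,-0.02],"fingers": 0.4},{"dp": [48,-6,2],"dr": [-0.05,0.01,-0.02],"fingers": 0.4}]' --squeeze 20

```text
time_s: 11.12
tool_pos: [0.4889, 0.0328, 0.2212]
tool_rot: [165.6, -1.6, 92.0]
force: [0.3, -0.1, -0.0]
grip_width: 0.052
grasp_force: 0.0
```

Emit:
step_arm --moves '[{"dp": [48,-6,4],"dr": [-0.05,0,-0.02],"fingers": 0.4},{"dp": [48,-5,5],"dr": [-0.05,0.01,-0.03],"fingers": 0.4},{"dp": [48,-3,6],"dr": [-0.06,0,-0.02],"fingers": 0.4},{"dp": [48,-3,6],"dr": [-0.05,0.01,-0.03],"fingers": 0.4},{"dp": [48,-1,6],"dr": [-0.06,0,-0.02],"fingers": 0.4}]'

```text
time_s: 11.75
tool_pos: [0.4652, 0.2537, 0.1965]
tool_rot: [151.2, -0.0, 98.2]
force: [0.6, 0.4, 0.5]
grip_width: 0.0523
grasp_force: 0.0
```

Emit:
step_arm --moves '[{"dp": [0,0,0],"dr": [0,0,0],"fingers": 0.4},{"dp": [0,0,0],"dr": [0,0,0],"fingers": 0.4},{"dp": [0,0,0],"dr": [0,0,0],"fingers": 0.4},{"dp": [0,0,0],"dr": [0,0,0],"fingers": 0.4},{"dp": [0,0,0],"dr": [0,0,0],"fingers": 0.4}]'

```text
time_s: 12.38
tool_pos: [0.4673, 0.2508, 0.1982]
tool_rot: [151.2, -0.0, 98.0]
force: [0.2, 0.0, 0.2]
grip_width: 0.0524
grasp_force: 0.0
```

```bash
python3 - <<'E'
from h import *
import json
o=env.get_obs();print(o['time_s'],o['tool_pos'],o['tool_rot'],o['qpos'].round(1),o['force'])
m=env.camera_model('wrist');im=env.read_camera('wrist')[...,::-1].copy();cv2.imwrite('pics/w6.png',im)
json.dump({k:np.array(v).tolist() for k,v in m.items()},open("w6.json","w"))
for X in([.5056,.336,.098],[.5237,.22,.098],[.5147,.279,.098]):print(proj(m,X))
E
```

```text
12.375 [0.46731648 0.25083509 0.19823868] [ 1.51181937e+02 -7.72860230e-03  9.79686245e+01] [  3.3 -15.9 -38.5 123.4   5.   43.6 -31.2] [0.15063313 0.0168578  0.22337908]
(np.float64(316.2157864935787), np.float64(137.14391935705913))
(np.float64(318.7699199766851), np.float64(280.9662799259965))
(np.float64(317.7522244512484), np.float64(211.46687534724498))
```

View pics/w6.png

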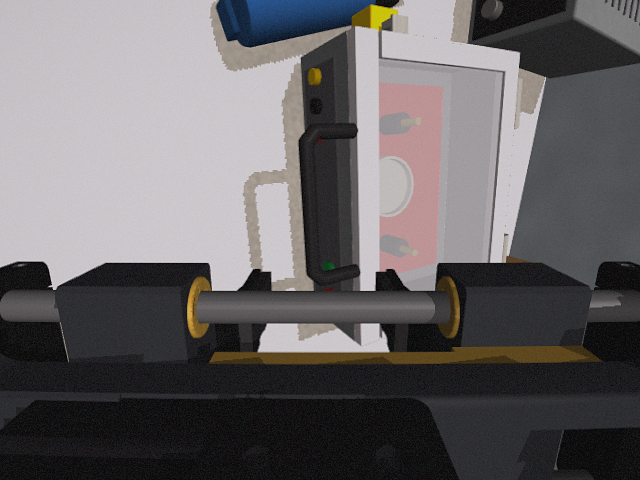

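w6: the handle bar runs vertically from ~(308,140) to ~(313,270), in front of the dark front panel. Joint 2 is near its limit at this tilt, so I'll grasp at a smaller tilt. I'll triangulate the bar from w6 and top.

```bash
python3 - <<'E'
from h import *
import json
m=json.load(open("w6.json"));I=cv2.imread("pics/w6.png").astype(int);mt=env.camera_model("top");T=cv2.imread("pics/top4.png").astype(int)
for r in(160,200,240):print(I[r-2:r+3,296:332].max(2).mean(0).astype(int).tolist())
for c in(195,212,228):print("top",T[255:280,c-1:c+2].max(2).mean(1).astype(int).tolist())
E
```

```text
[163, 165, 149, 94, 14, 20, 27, 30, 32, 40, 40, 42, 45, 40, 39, 43, 40, 35, 34, 40, 41, 42, 42, 40, 43, 43, 43, 44, 41, 44, 44, 43, 42, 41, 41, 42]
[159, 160, 163, 168, 171, 135, 29, 21, 24, 26, 32, 35, 38, 43, 42, 37, 39, 39, 41, 36, 32, 40, 43, 44, 43, 44, 43, 45, 41, 45, 42, 44, 43, 40, 42, 44]
[155, 158, 162, 163, 164, 162, 160, 142, 83, 19, 23, 27, 30, 34, 37, 41, 38, 41, 37, 39, 39, 35, 32, 43, 43, 40, 43, 45, 41, 44, 43, 45, 45, 44, 44, 43]
top [34, 27, 19, 23, 24, 56, 107, 125, 123, 124, 125, 128, 125, 104, 53, 31, 27, 18, 63, 134, 151, 150, 148, 147, 148]
top [15, 21, 70, 115, 127, 125, 125, 126, 126, 130, 97, 45, 30, 22, 22, 75, 115, 133, 131, 133, 130, 128, 125, 127, 126]
top [119, 126, 124, 124, 127, 125, 124, 87, 32, 25, 23, 28, 99, 146, 150, 149, 147, 149, 147, 150, 148, 134, 123, 124, 123]
```

```bash
python3 - <<'E'
from h import *
import json
m=json.load(open("w6.json"));mt=env.camera_model("top");ms=env.camera_model("scene")
def pl(m,pts):
    D=np.array([ray(m,*p)[1] for p in pts]);n=np.linalg.svd(D)[2][2];return n,ray(m,*pts[0])[0]
n1,c1=pl(m,[(306.9,160),(308.8,200),(311.1,240)]);n2,c2=pl(mt,[(195,270.6),(212,267.6),(228,264.5)])
d=np.cross(n1,n2);d/=np.linalg.norm(d);d*=np.sign(d[1]);print("angle planes",np.degrees(np.arccos(abs(n1@n2))),"dir",d,"yaw",np.degrees(np.arctan2(-d[0],d[1])))
# point at given y
for y in(.25,.28,.31):print(np.linalg.solve(np.array([n1,n2,[0,1,0]]),[n1@c1,n2@c2,y]))
for mm,p in((mt,(195,270.6)),(mt,(228,264.5)),(m,(306.9,160)),(m,(311.1,240))):print(plane(mm,*p,.098))
# ends: wrist corners rows ~128 and ~283
print(plane(m,306,130,.098),plane(m,313,279,.098))
# hood front edge white corners top view for yaw
T=cv2.imread("pics/top4.png").astype(int)
e=[(c,next(r for r in range(235,275) if T[r:r+3,c].max()<70)) for c in range(170,262,6)]
X=np.array([plane(mt,*k,.098)[:2] for k in e]);f=np.polyfit(X[:,1],X[:,0],1);print("edge yaw",np.degrees(np.arctan(-f[0])),"x at y=.28",np.polyval(f,.28),np.abs(X[:,0]-np.polyval(f,X[:,1])).max())
E
```

```text
angle planes 15.927064082501781 dir [-0.16839405  0.98506797 -0.03584042] yaw 9.70075123276895
[0.51451999 0.25       0.09428902]
[0.50939159 0.28       0.09319751]
[0.50426319 0.31       0.092106  ]
[0.5016649 0.319216  0.098    ]
[0.51552037 0.24120737 0.098     ]
[0.49988691 0.31791863 0.098     ]
[0.51171605 0.25535942 0.098     ]
[0.49633254 0.33971257 0.098     ] [0.51787923 0.22195205 0.098     ]
edge yaw 10.871060231000355 x at y=.28 0.5503443875283879 0.001113450458674281
```

Bar middle ≈ (0.507, 0.281, 0.098), yaw ≈ 10.3°. The triangulated height of 0.093 agrees with 0.098, and the distance to the hood edge is 42 mm, as it must be. Approaching at 8° tilt.

```bash
sed -i 's/^YB=8.9/YB=10.3\nBAR=np.array([.507,.281,.098])/' h.py; python3 - <<'E'
from h import *
G=tool(8);z=G.apply([0,0,1]);e=G.as_euler("xyz",degrees=True)
plan(BAR-z*.06,e,5,f=.58);plan(BAR+z*.016,e,5,p0=BAR-z*.06,r0=e,f=.58)
E
```

```text
{"dp":[5.0, 2.0, 11.0],"dr":[0.07, 0.0, -0.01],"fingers":0.58}, 
{"dp":[5.0, 3.0, 10.0],"dr":[0.07, 0.0, -0.01],"fingers":0.58}, 
{"dp":[5.0, 4.0, 10.0],"dr":[0.07, 0.0, -0.01],"fingers":0.58}, 
{"dp":[4.0, 5.0, 10.0],"dr":[0.08, 0.01, -0.0],"fingers":0.58}, 
{"dp":[4.4, 4.8, 9.4],"dr":[0.073, 0.004, -0.01],"fingers":0.58}, 
--
end [0.4988 0.2795 0.1574] [ 1.7199e+02 -2.0000e-02  1.0032e+02]
{"dp":[-0.0, 0.0, 15.0],"dr":[0.0, 0.0, 0.0],"fingers":0.58}, 
{"dp":[0.0, 0.0, 15.0],"dr":[0.0, 0.0, 0.0],"fingers":0.58}, 
{"dp":[0.0, 0.0, 15.0],"dr":[0.0, 0.0, -0.0],"fingers":0.58}, 
{"dp":[0.0, 0.0, 16.0],"dr":[0.0, 0.0, -0.0],"fingers":0.58}, 
{"dp":[0.0, -0.0, 15.0],"dr":[0.0, 0.0, -0.0],"fingers":0.58}, 
--
end [0.5092 0.2814 0.0822] [172.    0.  100.3]
```

Emit:
step_arm --moves '[{"dp": [5,2,11],"dr": [0.07,0,-0.01],"fingers": 0.58},{"dp": [5,3,10],"dr": [0.07,0,-0.01],"fingers": 0.58},{"dp": [5,4,10],"dr": [0.07,0,-0.01],"fingers": 0.58},{"dp": [4,5,10],"dr": [0.08,0.01,0],"fingers": 0.58},{"dp": [4,5,9],"dr": [0.073,0,-0.01],"fingers": 0.58}]'

```text
time_s: 13.05
tool_pos: [0.4995, 0.2793, 0.1576]
tool_rot: [172.1, 0.2, 100.3]
force: [0.0, -0.2, -0.3]
grip_width: 0.0365
grasp_force: 0.0
```

```bash
python3 - <<'E'
from h import *
env.read_camera("wrist");env.read_camera("wrist")
o=env.get_obs();print(o['time_s'],o['tool_pos'],o['tool_rot'],o['qpos'].round(1),o['grip_width'])
G=tool(8);z=G.apply([0,0,1]);e=G.as_euler("xyz",degrees=True)
m=env.camera_model('wrist');im=env.read_camera('wrist')[...,::-1].copy();cv2.imwrite('pics/w7.png',im)
r=[proj(m,BAR+bx().apply([0,y,0])) for y in(-.03,0,.03,.045)];print(np.round(r,1))
for u,v in r:
    v=int(v); print(v,im[v-2:v+3,int(u)-30:int(u)+30].max(2).mean(0).astype(int).tolist() if 0<v<478 else "")
plan(BAR+z*.016,e,5,f=.58)
E
```

```text
13.15 [0.50033886 0.27932278 0.15648026] [1.72145403e+02 1.06739769e-01 1.00223324e+02] [  3.4   9.1 -40.4 104.7  10.7  61.6 -30.5] 0.036647659828169914
[[320.7 295.8]
 [320.5 254.3]
 [320.4 209.9]
 [320.4 186.7]]
295 [71, 70, 72, 69, 73, 71, 70, 72, 71, 71, 71, 70, 72, 71, 71, 71, 71, 72, 69, 72, 70, 70, 70, 69, 71, 71, 72, 73, 71, 68, 71, 68, 71, 71, 71, 70, 70, 69, 72, 69, 71, 72, 71, 71, 72, 71, 70, 71, 68, 71, 71, 72, 72, 71, 69, 72, 72, 71, 71, 70]
254 [164, 164, 166, 166, 188, 205, 202, 204, 201, 204, 202, 203, 203, 203, 203, 203, 203, 204, 203, 204, 209, 161, 44, 25, 27, 29, 34, 35, 40, 42, 41, 40, 38, 39, 42, 35, 34, 29, 17, 159, 207, 178, 162, 163, 165, 164, 165, 165, 166, 165, 163, 160, 160, 162, 163, 168, 168, 171, 170, 168]
209 [170, 170, 172, 172, 170, 167, 162, 158, 161, 164, 167, 171, 175, 173, 173, 171, 173, 174, 177, 180, 139, 36, 21, 29, 33, 32, 38, 40, 45, 44, 42, 41, 38, 40, 39, 34, 34, 27, 45, 142, 177, 167, 170, 172, 172, 173, 174, 175, 174, 175, 174, 172, 168, 168, 166, 169, 173, 172, 172, 170]
186 [204, 202, 202, 203, 202, 204, 202, 203, 203, 203, 203, 203, 203, 202, 202, 203, 202, 203, 206, 187, 119, 15, 25, 32, 29, 33, 38, 43, 42, 44, 43, 42, 40, 39, 39, 36, 33, 24, 82, 173, 201, 185, 173, 164, 165, 166, 169, 169, 170, 170, 167, 167, 167, 169, 167, 169, 169, 171, 171, 174]
{"dp":[0.0, -0.0, 15.0],"dr":[-0.0, 0.0, -0.0],"fingers":0.58}, 
{"dp":[0.0, -0.0, 15.0],"dr":[-0.0, 0.0, -0.0],"fingers":0.58}, 
{"dp":[0.0, -0.0, 15.0],"dr":[-0.0, 0.0, -0.0],"fingers":0.58}, 
{"dp":[0.0, -0.0, 15.0],"dr":[-0.0, 0.0, -0.0],"fingers":0.58}, 
{"dp":[0.3, -0.2, 15.3],"dr":[-0.001, 0.003, -0.0],"fingers":0.58}, 
--
end [0.5092 0.2814 0.0822] [ 1.7203e+02 -3.0000e-02  1.0030e+02]
```

The bar is seen within 1 px of where I predicted it. Descend and grip.

Emit:
step_arm --moves '[{"dp": [0,0,15],"dr": [0,0,0],"fingers": 0.58},{"dp": [0,0,15],"dr": [0,0,0],"fingers": 0.58},{"dp": [0,0,15],"dr": [0,0,0],"fingers": 0.58},{"dp": [0,0,15],"dr": [0,0,0],"fingers": 0.58},{"dp": [0,0,15],"dr": [0,0,0],"fingers": 0.58}]'

```text
time_s: 13.82
tool_pos: [0.509, 0.2812, 0.0823]
tool_rot: [172.0, 0.2, 100.3]
force: [-0.0, 0.3, -1.0]
grip_width: 0.0368
grasp_force: 0.0
```

Emit:
step_arm --moves '[{"dp": [0,0,0],"dr": [0,0,0],"fingers": 0.7},{"dp": [0,0,0],"dr": [0,0,0],"fingers": 0.9},{"dp": [0,0,0],"dr": [0,0,0],"fingers": 1},{"dp": [0,0,0],"dr": [0,0,0],"fingers": 1},{"dp": [0,0,0],"dr": [0,0,0],"fingers": 1}]' --squeeze 15

```text
time_s: 14.45
tool_pos: [0.5083, 0.2814, 0.0838]
tool_rot: [172.0, 0.2, 100.4]
force: [-5.2, -1.3, 5.0]
grip_width: 0.0117
grasp_force: 15.0
```

```bash
cat > arc.py <<'E'
from h import *
HINGE=BAR+bx().apply([.253,0,0])
def bar(th): return HINGE+bx().apply([-.253*math.cos(th),0,.253*math.sin(th)])
def arc(th1,tilt1,n,off=.016):
    o=env.get_obs();p=o["tool_pos"];R=Ro.from_euler("xyz",o["tool_rot"],degrees=True)
    g=bx().inv().apply(p-off*R.apply([0,0,1])-HINGE);th0=math.atan2(g[2],-g[0]);t0=180-o["tool_rot"][0]
    print("th now",th0,"r",np.hypot(g[0],g[2]),"tilt",t0,"y",g[1],"F",o["force"],"q",o["qpos"].round(1))
    for k in range(1,n+1):
        s=k/n;th=th0+(th1-th0)*s;G=tool(t0+(tilt1-t0)*s);P=bar(th)+off*G.apply([0,0,1])
        d=np.round(R.inv().apply(P-p)*1000);w=np.round((R.inv()*G).as_rotvec(),2)
        print('{"dp":%s,"dr":%s,"fingers":1},'%(d.tolist(),w.tolist()))
        p=p+R.apply(d/1000);R=R*Ro.from_rotvec(w)
E
python3 -c "
from arc import *
arc(1.047,26,20)"
```

```text
th now 0.006679030607200929 r 0.2538274092335875 tilt 7.9611771274390435 y 0.00022120130444840933 F [-5.1766985  -1.25481783  5.01287423] q [  1.3  14.9 -39.2 108.1  16.1  54.2 -34.7]
{"dp":[-0.0, 3.0, -13.0],"dr":[-0.02, 0.0, 0.0],"fingers":1},
{"dp":[-0.0, 4.0, -13.0],"dr":[-0.01, 0.0, 0.0],"fingers":1},
{"dp":[-0.0, 4.0, -12.0],"dr":[-0.02, 0.0, 0.0],"fingers":1},
{"dp":[-0.0, 5.0, -12.0],"dr":[-0.01, 0.0, 0.0],"fingers":1},
{"dp":[-0.0, 6.0, -12.0],"dr":[-0.02, 0.0, 0.0],"fingers":1},
{"dp":[-0.0, 7.0, -12.0],"dr":[-0.01, 0.0, 0.0],"fingers":1},
{"dp":[-1.0, 7.0, -11.0],"dr":[-0.02, 0.0, 0.0],"fingers":1},
{"dp":[0.0, 8.0, -10.0],"dr":[-0.02, 0.0, 0.0],"fingers":1},
{"dp":[0.0, 9.0, -10.0],"dr":[-0.01, 0.0, 0.0],"fingers":1},
{"dp":[0.0, 10.0, -10.0],"dr":[-0.02, 0.0, 0.0],"fingers":1},
{"dp":[0.0, 10.0, -8.0],"dr":[-0.01, 0.0, 0.0],"fingers":1},
{"dp":[0.0, 10.0, -8.0],"dr":[-0.02, 0.0, 0.0],"fingers":1},
{"dp":[0.0, 12.0, -8.0],"dr":[-0.01, 0.0, 0.0],"fingers":1},
{"dp":[0.0, 11.0, -6.0],"dr":[-0.02, 0.0, 0.0],"fingers":1},
{"dp":[0.0, 12.0, -6.0],"dr":[-0.02, 0.0, 0.0],"fingers":1},
{"dp":[-0.0, 13.0, -5.0],"dr":[-0.01, 0.0, 0.0],"fingers":1},
{"dp":[-0.0, 13.0, -4.0],"dr":[-0.02, 0.0, 0.0],"fingers":1},
{"dp":[-0.0, 13.0, -3.0],"dr":[-0.01, 0.0, 0.0],"fingers":1},
{"dp":[-0.0, 13.0, -2.0],"dr":[-0.02, 0.0, 0.0],"fingers":1},
{"dp":[-0.0, 13.0, -2.0],"dr":[-0.01, 0.0, 0.0],"fingers":1},
```

The bar is gripped at a width of 11.7 mm. Lifting along the arc.

Emit:
step_arm --moves '[{"dp": [0,3,-13],"dr": [-0.02,0,0],"fingers": 1},{"dp": [0,4,-13],"dr": [-0.01,0,0],"fingers": 1},{"dp": [0,4,-12],"dr": [-0.02,0,0],"fingers": 1},{"dp": [0,5,-12],"dr": [-0.01,0,0],"fingers": 1},{"dp": [0,6,-12],"dr": [-0.02,0,0],"fingers": 1}]' --squeeze 20

```text
time_s: 15.08
tool_pos: [0.5166, 0.2829, 0.1478]
tool_rot: [167.7, 0.3, 100.4]
force: [-9.9, -1.7, -0.1]
grip_width: 0.0113
grasp_force: 20.0
```

```bash
python3 -c "
from arc import *
arc(1.047,26,15)"
```

```text
th now 0.2594704037884037 r 0.25509901442218014 tilt 12.25907818726671 y 0.0002594906853586539 F [-9.94398535 -1.73762472 -0.07822709] q [  2.9   8.5 -40.2 106.9  13.4  56.3 -32.5]
{"dp":[-0.0, 8.0, -11.0],"dr":[-0.02, 0.01, 0.0],"fingers":1},
{"dp":[-0.0, 8.0, -11.0],"dr":[-0.01, -0.0, 0.0],"fingers":1},
{"dp":[-0.0, 8.0, -11.0],"dr":[-0.02, -0.01, 0.0],"fingers":1},
{"dp":[-0.0, 9.0, -10.0],"dr":[-0.01, 0.0, 0.0],"fingers":1},
{"dp":[-0.0, 9.0, -9.0],"dr":[-0.02, 0.0, 0.0],"fingers":1},
{"dp":[-0.0, 11.0, -9.0],"dr":[-0.02, 0.0, 0.0],"fingers":1},
{"dp":[-0.0, 10.0, -8.0],"dr":[-0.01, 0.0, 0.0],"fingers":1},
{"dp":[-1.0, 12.0, -8.0],"dr":[-0.02, 0.0, 0.0],"fingers":1},
{"dp":[0.0, 11.0, -6.0],"dr":[-0.01, 0.0, 0.0],"fingers":1},
{"dp":[0.0, 13.0, -6.0],"dr":[-0.02, 0.0, 0.0],"fingers":1},
{"dp":[0.0, 12.0, -5.0],"dr":[-0.02, 0.0, 0.0],"fingers":1},
{"dp":[0.0, 13.0, -4.0],"dr":[-0.01, 0.0, 0.0],"fingers":1},
{"dp":[0.0, 13.0, -3.0],"dr":[-0.02, 0.0, 0.0],"fingers":1},
{"dp":[0.0, 13.0, -3.0],"dr":[-0.01, 0.0, 0.0],"fingers":1},
{"dp":[0.0, 14.0, -1.0],"dr":[-0.02, 0.0, 0.0],"fingers":1},
```

Emit:
step_arm --moves '[{"dp": [0,7,-11],"dr": [-0.02,0,0],"fingers": 1},{"dp": [0,7,-11],"dr": [-0.01,0,0],"fingers": 1},{"dp": [0,8,-11],"dr": [-0.02,0,0],"fingers": 1},{"dp": [0,9,-10],"dr": [-0.01,0,0],"fingers": 1},{"dp": [0,9,-9],"dr": [-0.02,0,0],"fingers": 1}]'

```text
time_s: 15.7
tool_pos: [0.5395, 0.2873, 0.2079]
tool_rot: [163.5, 0.4, 100.4]
force: [-20.1, -6.0, 8.6]
grip_width: 0.0112
grasp_force: 20.0
```

```bash
python3 -c "
from arc import *
arc(1.047,26,10)"
```

```text
th now 0.5089928325737025 r 0.2570206218742843 tilt 16.537471620361032 y 0.0005293011125257101 F [-20.07760918  -5.97155517   8.59667332] q [  3.6   5.2 -40.2 103.5  12.7  58.3 -31. ]
{"dp":[-1.0, 13.0, -6.0],"dr":[-0.02, 0.01, 0.0],"fingers":1},
{"dp":[0.0, 11.0, -9.0],"dr":[-0.01, -0.0, 0.0],"fingers":1},
{"dp":[0.0, 11.0, -8.0],"dr":[-0.02, -0.0, 0.0],"fingers":1},
{"dp":[0.0, 12.0, -7.0],"dr":[-0.02, -0.0, 0.0],"fingers":1},
{"dp":[0.0, 13.0, -6.0],"dr":[-0.01, -0.0, 0.0],"fingers":1},
{"dp":[0.0, 13.0, -5.0],"dr":[-0.02, -0.0, 0.0],"fingers":1},
{"dp":[0.0, 13.0, -4.0],"dr":[-0.02, -0.0, 0.0],"fingers":1},
{"dp":[0.0, 13.0, -4.0],"dr":[-0.01, -0.0, 0.0],"fingers":1},
{"dp":[0.0, 14.0, -2.0],"dr":[-0.02, -0.0, 0.0],"fingers":1},
{"dp":[0.0, 14.0, -2.0],"dr":[-0.02, -0.0, 0.0],"fingers":1},
```

The radial force is growing, and the measured path fits a hinge ~6 mm higher relative to the assumed grip offset. I'll correct the model and relieve the force.

```bash
sed -i 's/^HINGE=.*/HINGE=BAR+bx().apply([.252,0,.007])/' arc.py; python3 -c "
from arc import *
arc(1.047,26,10)"
```

```text
th now 0.48673871430624244 r 0.2527988963458525 tilt 16.537471620361032 y 0.0005293011125257236 F [-20.07760918  -5.97155517   8.59667332] q [  3.6   5.2 -40.2 103.5  12.7  58.3 -31. ]
{"dp":[-1.0, 10.0, -10.0],"dr":[-0.02, 0.01, 0.0],"fingers":1},
{"dp":[0.0, 12.0, -9.0],"dr":[-0.01, -0.0, 0.0],"fingers":1},
{"dp":[0.0, 11.0, -8.0],"dr":[-0.02, -0.0, 0.0],"fingers":1},
{"dp":[0.0, 13.0, -8.0],"dr":[-0.02, -0.0, 0.0],"fingers":1},
{"dp":[0.0, 12.0, -6.0],"dr":[-0.01, -0.0, 0.0],"fingers":1},
{"dp":[0.0, 14.0, -6.0],"dr":[-0.02, -0.0, 0.0],"fingers":1},
{"dp":[0.0, 13.0, -4.0],"dr":[-0.02, -0.0, 0.0],"fingers":1},
{"dp":[0.0, 14.0, -4.0],"dr":[-0.01, -0.0, 0.0],"fingers":1},
{"dp":[0.0, 15.0, -3.0],"dr":[-0.02, -0.0, 0.0],"fingers":1},
{"dp":[0.0, 14.0, -1.0],"dr":[-0.02, -0.0, 0.0],"fingers":1},
```

Emit:
step_arm --moves '[{"dp": [0,8,-12],"dr": [-0.02,0,0],"fingers": 1},{"dp": [0,11,-10],"dr": [-0.01,0,0],"fingers": 1},{"dp": [0,11,-8],"dr": [-0.02,0,0],"fingers": 1},{"dp": [0,13,-8],"dr": [-0.02,0,0],"fingers": 1},{"dp": [0,12,-6],"dr": [-0.01,0,0],"fingers": 1}]'

```text
time_s: 16.32
tool_pos: [0.583, 0.2957, 0.2696]
tool_rot: [158.2, 0.2, 100.4]
force: [-1.8, 0.8, -0.9]
grip_width: 0.0111
grasp_force: 20.0
```

```bash
python3 -c "
from arc import *
arc(1.047,26,5)"
```

```text
th now 0.7824303323611052 r 0.25458007628648543 tilt 21.840438129475615 y 0.0009084939634719892 F [-1.81258047  0.78754511 -0.87457068] q [  3.8   4.7 -39.8  98.   14.3  59.2 -30.3]
{"dp":[-1.0, 13.0, -4.0],"dr":[-0.01, 0.0, 0.0],"fingers":1},
{"dp":[0.0, 13.0, -4.0],"dr":[-0.02, 0.0, 0.0],"fingers":1},
{"dp":[0.0, 13.0, -3.0],"dr":[-0.01, 0.0, 0.0],"fingers":1},
{"dp":[-0.0, 14.0, -2.0],"dr":[-0.02, 0.0, 0.0],"fingers":1},
{"dp":[-0.0, 13.0, -2.0],"dr":[-0.01, 0.0, 0.0],"fingers":1},
```

Emit:
step_arm --moves '[{"dp": [0,13,-5],"dr": [-0.01,0,0],"fingers": 1},{"dp": [0,13,-5],"dr": [-0.02,0,0],"fingers": 1},{"dp": [0,13,-4],"dr": [-0.01,0,0],"fingers": 1},{"dp": [0,13,-2],"dr": [-0.02,0,0],"fingers": 1},{"dp": [0,12,-2],"dr": [-0.01,0,0],"fingers": 1}]'

```text
time_s: 16.95
tool_pos: [0.6337, 0.3052, 0.3106]
tool_rot: [154.2, 0.2, 100.4]
force: [0.3, 2.1, -3.5]
grip_width: 0.0113
grasp_force: 20.0
```

Emit:
step_arm --moves '[{"dp": [0,0,0],"dr": [0,0,0],"fingers": 1},{"dp": [0,0,0],"dr": [0,0,0],"fingers": 1},{"dp": [0,0,0],"dr": [0,0,0],"fingers": 1},{"dp": [0,0,0],"dr": [0,0,0],"fingers": 1},{"dp": [0,0,0],"dr": [0,0,0],"fingers": 1}]'

```text
time_s: 17.58
tool_pos: [0.6329, 0.305, 0.3103]
tool_rot: [154.3, 0.2, 100.4]
force: [1.1, 4.3, -4.0]
grip_width: 0.0111
grasp_force: 20.0
```

```bash
python3 -c "
from arc import *
arc(1.047,26,1)
S=env.read_camera('scene')[...,::-1];T=env.read_camera('top')[...,::-1]
cv2.imwrite('pics/scene8.png',S);cv2.imwrite('pics/top8.png',T)
a=cv2.resize(S[220:420,260:440],(396,440),interpolation=2);b=cv2.resize(T[120:300,120:285],(403,440),interpolation=2)
cv2.imwrite('pics/c8.png',np.hstack([a,b]))
"
```

```text
th now 1.0337750580697662 r 0.2556478786500234 tilt 25.744586665859316 y 0.0011833932678571024 F [ 1.07399507  4.34824436 -4.00395815] q [  2.9   7.7 -39.3  91.9  18.1  59.6 -30.9]
{"dp":[-1.0, 4.0, 2.0],"dr":[-0.0, 0.0, 0.0],"fingers":1},
```

View pics/c8.png

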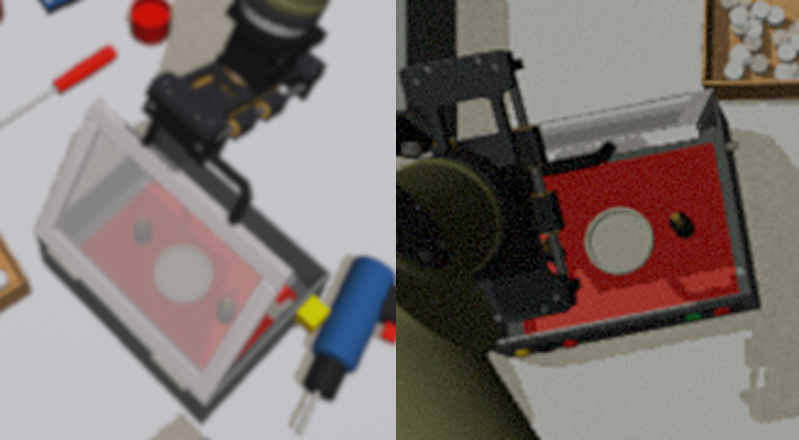

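The picture shows the hood raised and held at its bar. Hood front corners in the scene picture are at ≈(303,266) and ≈(391,349). I'll check the angle by casting these rays onto the corners' arc planes.

```bash
python3 - <<'E'
from h import *
ms=env.camera_model("scene");mt=env.camera_model("top")
H=BAR+bx().apply([.253,0,0])
for nm,m,u,v,y in(("scene",ms,303,266,-.135),("scene",ms,391,349,.135),("top",mt,120+712/2.442,120+92/2.442,-.135)):
    c,d=ray(m,u,v);n=bx().apply([0,1,0]);X=c+d*((H+n*y-c)@n)/(d@n);g=bx().inv().apply(X-H)
    print(nm,X.round(4),"r",np.hypot(g[0],g[2]).round(4),"th",np.arctan2(g[2],-g[0]).round(4))
for th in(.96,1.0,1.05,1.1,1.13):
    C=[H+bx().apply([-.21*math.cos(th)+.006*math.sin(th),y,.21*math.sin(th)+.006*math.cos(th)]) for y in(-.135,.135)]
    print(th,[np.round(proj(ms,c),1) for c in C],np.round(proj(mt,C[0]),1))
o=env.get_obs()
R=Ro.from_euler("xyz",o["tool_rot"],degrees=True)
for off in(.008,.016,.02):
    g=bx().inv().apply(o["tool_pos"]-off*R.apply([0,0,1])-H);print(off,"th",math.atan2(g[2],-g[0]),np.hypot(g[0],g[2]))
E
```

```text
scene [0.6758 0.1745 0.2712] r 0.203 th 1.0218
scene [0.6194 0.4386 0.239 ] r 0.1814 th 0.8901
top [0.1896 0.0861 1.6096] r 1.6264 th 1.1929
0.96 [array([306. , 263.1]), array([393.4, 342.7])] [244.6 179.2]
1.0 [array([303.7, 263.9]), array([391.4, 344.2])] [243.6 175.3]
1.05 [array([300.7, 265.1]), array([388.7, 346.2])] [242.5 170.2]
1.1 [array([297.5, 266.5]), array([385.9, 348.4])] [241.3 165.1]
1.13 [array([295.6, 267.4]), array([384.2, 349.8])] [240.7 162. ]
0.008 th 1.0419034352435013 0.25422220337472157
0.016 th 1.0443288049542536 0.2621976297038704
0.02 th 1.0454869849634092 0.26618589525691505
```

```bash
python3 - <<'E'
from h import *
ms=env.camera_model("scene");mt=env.camera_model("top")
H=BAR+bx().apply([.253,0,0])
T=cv2.imread("pics/top8.png").astype(int);S=cv2.imread("pics/scene8.png").astype(int)
for th in(.96,1.0,1.05,1.1):
    B=lambda y:H+bx().apply([-.253*math.cos(th),y,.253*math.sin(th)])
    print(th,"top",[np.round(proj(mt,B(y)),1) for y in(-.03,-.04,-.05)],"scene",[np.round(proj(ms,B(y)),1) for y in(.03,.04,.05)])
for c in(190,194,198,202):print(c,170,T[170:200,c].max(1).tolist())
for r in(300,304,308,312):print(r,355,S[r,355:385].max(1).tolist())
E
```

```text
0.96 top [array([191.2, 198. ]), array([196.2, 197. ]), array([201.3, 196.1])] scene [array([367.3, 294.5]), array([370.7, 297.5]), array([374.2, 300.6])]
1.0 top [array([189.8, 193.1]), array([194.8, 192.2]), array([199.9, 191.2])] scene [array([364.8, 295.8]), array([368.3, 298.8]), array([371.7, 301.9])]
1.05 top [array([188. , 186.9]), array([193.1, 185.9]), array([198.2, 185. ])] scene [array([361.6, 297.6]), array([365. , 300.6]), array([368.5, 303.7])]
1.1 top [array([186.3, 180.5]), array([191.4, 179.5]), array([196.5, 178.6])] scene [array([358.1, 299.6]), array([361.6, 302.7]), array([365.1, 305.8])]
190 170 [148, 129, 123, 114, 106, 99, 95, 101, 100, 121, 139, 133, 123, 117, 74, 29, 0, 25, 11, 21, 64, 113, 120, 118, 121, 114, 118, 120, 118, 114]
194 170 [127, 123, 119, 106, 100, 99, 104, 98, 116, 117, 125, 121, 121, 83, 23, 0, 17, 18, 14, 59, 107, 122, 120, 118, 121, 116, 116, 122, 120, 119]
198 170 [127, 124, 108, 101, 98, 101, 97, 108, 116, 139, 133, 123, 90, 33, 2, 25, 14, 14, 45, 109, 126, 120, 116, 116, 115, 118, 117, 119, 118, 124]
202 170 [120, 110, 99, 99, 97, 101, 107, 126, 153, 142, 115, 72, 32, 13, 8, 3, 9, 45, 106, 118, 121, 115, 119, 121, 119, 122, 120, 118, 118, 120]
300 355 [63, 65, 74, 91, 114, 129, 129, 113, 85, 62, 44, 39, 42, 56, 82, 117, 150, 176, 193, 199, 199, 200, 200, 200, 201, 200, 200, 201, 200, 200]
304 355 [63, 64, 62, 62, 62, 64, 68, 78, 97, 119, 135, 137, 117, 82, 52, 40, 43, 68, 114, 161, 190, 199, 200, 200, 200, 200, 200, 199, 200, 200]
308 355 [101, 77, 68, 64, 62, 64, 63, 62, 62, 62, 65, 72, 80, 79, 61, 42, 36, 41, 70, 120, 168, 191, 200, 200, 201, 200, 200, 199, 200, 200]
312 355 [181, 176, 163, 144, 117, 89, 71, 65, 62, 63, 59, 52, 42, 32, 29, 28, 33, 48, 88, 135, 173, 190, 197, 199, 200, 200, 200, 200, 199, 200]
```

Top and scene both place the bar at th ≈ 1.045 rad, and the tool pose gives 1.042. The hood is steady in the grip, so I'll hand in.

```bash
python3 -c "
from h import *
o=env.get_obs();print(o['time_s'],o['tool_pos'],o['grasp_force'],o['joint_velocities'].round(1))
print(env.sign_off())"
```

```text
17.675 [0.63293916 0.30499443 0.31028094] 19.980508983135223 [-0.  -0.   0.2 -0.1  0.  -0.   0. ]
the job is handed in; nothing more can be done
None
```

I pressed the cap fully home, level on the open pot, and handed the job in with the gripper holding the hood steady at about 60 degrees (1.045 rad measured from the cameras); the interface didn't return a verdict.

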